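# Load the last bottle into the bench rotator

## Task

One cradle of the bottle rotator is empty: turn the hand wheel until that empty cradle is at the very top. Then draw the capped glass bottle out from under the low white riser and lay it gently into that cradle, level in both V-saddles and between the two end discs; only a cap can be reached at first, but the cradle leaves room for fingers only at the bottle's middle, so it has to be taken a second time. Do not disturb the other glassware and containers.

Things in the scene. Friction and masses are not known exactly. Their poses are not given: they have to be found in the camera images.
- bottle: Capped glass bottle, 180 mm long, lying end-on under the riser: glass 34 mm diameter, and a white 8-sided cap at each end, 28 mm long, 40 mm across flats (two flats upright; it does not roll). 0.15 to 0.31 kg. Origin at its centre, 20 mm above the bench. x along its length; its -x end sticks out of the riser's front by 40 to 60 mm: draw it out along -x. Both ends are alike.
- riser: Fixed low white steel riser, open at front (-x) and back: 200 mm deep (x), 340 mm wide (y), underside 52 mm, top 62 mm above the bench. Origin on the bench under the middle of its front edge; it lies at x = 0 to 200 mm. A tip box (top at 112 mm) and a short tube lie on its rear half. In front of the bottle the bench is free for 150 mm beyond the cap and 65 mm to each side of the bottle's axis.
- rotator: Fixed white stand of the rotator. Origin on the bench under the axle's middle; axle along y, 105 mm up. Base 170 x 270 mm, 12 mm thick; posts at y = +-111 mm, 115 mm tall. Its drum has four cradles at 90 degrees; three hold strapped bottles like the loose one, reaching 78 mm from the axle. The hand wheel with four pegs is at the -y end.
- drum (a joint): Angle of the drum about the stand's +y axis: 0 with the empty cradle at the very top; grows as the top of the drum moves towards the stand's +x. The drum turns without end either way, and stays where it is left (friction about 0.22 N m).
- cradle (a point): Centre of a bottle seated in the empty cradle, 58 mm from the axle; y along the axle, z outwards (up when on top). Two 90 degree V-saddles, 18 mm wide, at y = +-52 mm carry the glass; the 84 mm between is open for fingers. Guard plates 53 mm apart (x) flank the caps at y = 64 to 96 mm both sides, to 10 mm above the bottle's axis. End discs (radius 68 mm) at y = +-96 mm.
- peg0 (a point): First of the hand wheel's four steel pegs: 12 mm diameter, 60 mm long, parallel to the axle, pointing outwards (stand's -y) from a grey disc of 67 mm radius with its face at y = -129 mm. Pegs are 55 mm from the axle, 45 degrees from the cradles. This point is on the peg's axis, 36 mm from the disc's face.
- peg1 (a point): The same point on the second peg.
- peg2 (a point): The same point on the third peg.
- peg3 (a point): The same point on the fourth peg.
- dishes: Stack of three petri dishes, 86 mm diameter, 42 mm high; origin at the centre of its underside. Leave alone.
- beaker: Glass beaker, 68 mm diameter, 62 mm high; origin at the centre of its underside. Leave alone.
- flask: Amber conical flask, 86 mm base diameter, 142 mm high; origin at the centre of its underside. Leave alone.
- reagent: Amber reagent bottle with white cap, 60 mm diameter, 150 mm high; origin at the centre of its underside. Leave alone.
- jar: White jar, 68 mm diameter, 85 mm high; origin at the centre of its underside. Leave alone.
Not all that is in view belongs to the job. Leave any red look-alike of the bottle alone.

How it is judged:
At the end, for the whole second after the job is handed in: The empty cradle is at the top within 8 degrees; the bottle lies in it, its centre within 5 mm across and in height and 12 mm along the axle of the seated position, parallel to the axle and level within 3.4 degrees; bottle and drum are at rest (angle between cradle's own z axis and vertical below 0.14 rad and x of bottle in the frame of cradle between -0.005 and 0.005 m and y of bottle in the frame of cradle between -0.012 and 0.012 m and z of bottle in the frame of cradle between -0.005 and 0.005 m and angle between the x axis of bottle and the y axis of cradle, either way round below 0.06 rad and angle between bottle's own x axis and vertical between 1.5108 and 1.6308 rad and linear speed of bottle below 0.02 m/s and velocity of joint drum between -0.05 and 0.05 rad/s); the robot touches nothing.
It fails at once if another container is pushed more than 30 mm (distance of any of dishes, beaker, flask, reagent, jar from where it was at the start of the episode above 0.03 m).
It fails at once if another container is knocked over (angle between any of dishes, beaker, flask, reagent, jar's own z axis and vertical above 0.5 rad).
It fails at once if the glass bottle is dropped (falls free of the fingers from more than about 10 mm) (contact force between bottle and the fingers below 0.05 N and linear speed of bottle above 0.45 m/s).
It also fails if it takes over 72 s, if anything falls off the work surface, if the arm or the gripper's body presses on something with over 40 N, if the wrist force passes 120 N, or if a joint passes its speed limit or range.

## Robot

A 6-joint arm with a two-finger parallel gripper is mounted at the origin on the work surface. World frame = base frame: x ahead of the robot, y to its left, z up, the work surface at z = 0. Lengths are in m, angles in rad, forces in N, time in s.
With the tool pointing down it reaches from about 0.375 to 0.9 m from the base axis. Payload 3.1 kg.
Tool frame: the origin (TCP) lies between the finger pads; the fingertips stand 22 mm ahead of it and the grasp point (between the pads) lies 3 mm ahead of it; z points along the fingers, y is the line along which they close (so a half turn about z gives the same grasp; the last joint's range is limited). The gripper opens to 87 mm and grips with 3 to 60 N. Pads are 19 mm wide; open, the fingers measure 117 mm over their backs; the gripper's body (75 mm by 190 mm) begins 51 mm behind the grasp point.
Start: joints at [-1.425, 0.527, 1.433, -0, 1.181, -0.178], TCP at [0.199, -0.592, 0.207] pointing down, gripper open.
Joint ranges: [-3.08, 3.08], [-0.75, 2.2], [0.22, 2.44], [-1.43, 4.57], [0, 2.65], [-2.85, 2.85]. Speed limits (rad/s): [2.79, 2.79, 3.14, 3.14, 3.14, 3.14].

## Interface

Orientations are given as a unit quaternion [x, y, z, w].
In Python, from rig import robot gives the robot as it stands.
- The arm moves only by the tool move_arm, never from a script. Its argument "series" is text: rows parted by semicolons, each of 6 numbers parted by spaces: the shift along the tool's x, y, z in mm, then the turn, a rotation vector about the tool's x, y, z in degrees. In form: dx dy dz ax ay az; .... A call has 1 to 8 rows; each row is the pose to reach, as a shift and turn from the pose commanded when the call began, along the tool's axes at that moment; what a row does not reach only later rows make up. A row lasts 1/12 s, in which the tool goes at most 41.7 mm and 7.16 degrees, less where a joint would pass 70% of its speed; a pose out of reach is approached as far as the arm can. A call with a gripper value outside its range is refused whole. "jaw" is the opening, from 0 (shut) to 1 (fully open), set as the call begins (left out, the last holds). The fingers move at their own pace and stop on an object; "newtons" is the grip in N (left out, the last holds). Time passes only in rows, so rows that repeat a pose let the fingers close. It gives the time, the measured TCP pose, the force, the opening and the grip force at its end, in the units of the state.
- robot.get_obs(): the state, without advancing time (a new reading comes with each control period).
- robot.camera(name): name is "side" or "top" or "wrist"; returns a dict with "img" (420x560x3 uint8, red, green, blue), "mtx" (3x3 intrinsics, pixels), "distortion" ([k1, k2, p1, p2, k3] as OpenCV has them; the pictures are not rectified), "world_to_cam" (4x4, takes a point from world to camera coordinates). Camera axes: x right, y down, z forward; pixel columns grow to the right and rows downward; lengths in m; the calibration is good to about 2 mm. A picture is of the moment at which its call begins. There is no depth.
- robot.hand_in(): hands the job in; it is judged then, once.
Trained networks look in a picture, given as the dict that the camera call returned (one of the last four; its "shot" number tells which), for a name from the list of things; names that differ only in an ending like _2 or _b are one class to them, and where a whole thing is asked for, a point or a joint stands for the part that bears it (a point fixed in the world has none). Each returns a list of dicts, best first, with "p" (0 to 1); they miss things now and then, are a little off and sometimes report something else, mostly with a low value. They report only what shows in the picture. A call takes as long as a camera call. They do not tell look-alikes from the thing itself.
- robot.search_frame(picture, thing): "xyz" ([x, y, z] in m, in world coordinates, good to about 4 mm: the middle of the surface that is visible of it).
- robot.tip_of(picture, thing): "xyz" ([x, y, z] in m, in world coordinates, good to about 4 mm: a listed point, or the origin of a listed thing).
The state is a dict: "time": time; "q": joint angles; "joint_velocities": joint speeds; "joint_torque": joint torques, N m; "position": TCP position; "tool_rot": TCP orientation; "ft_force": force on the tool from outside, world axes, zero at the start; "moment": the same for the moment, N m; "grip_width": finger opening in m; "grip_force": force on a finger pad.
Only numpy, scipy, OpenCV 4.12 (cv2) and the standard library are available. Lean on these libraries where they do the work, as an engineer would, in place of code of your own. Each camera call takes 0.05 s, during which the arm holds its last target. There are 200 camera calls.

## Working session

There is one attempt and no reset: what is moved stays moved. The work goes in short steps, Python scripts to look and compute and a tool call to move; the robot and the scene stay as the last step left them, time stands still between calls to the robot, and variables do not carry over. Pictures are saved under pics/ and viewed, at most 10 in all, crops included, and the job is handed in when it is done.

Besides the shell and the picture viewer there is one more tool, called after "Emit:" by a JSON object that holds its "api" and its "payload", one argument or row to a line. move_arm: Moves the arm, as the interface text tells. Its arguments: {"type":"object","properties":{"series":{"type":"string"},"jaw":{"type":"number"},"newtons":{"type":"number"}},"required":["series"]}

```bash
mkdir -p pics; ls; python3 - <<'E'
from rig import robot
import cv2
for n in ["side","top"]:
    c=robot.camera(n); cv2.imwrite(f"pics/{n}0.png",c["img"][:,:,::-1])
    for t in ["bottle","riser","rotator","drum","cradle","peg0","peg1","peg2","peg3","dishes","beaker","flask","reagent","jar"]:
        try: r=robot.tip_of(c,t)
        except Exception as e: r=[]; print(t,e)
        print(n,t,[([round(v,3) for v in d["xyz"]],round(d["p"],2)) for d in r[:4]])
o=robot.get_obs();print(o)
E
```

```text
pics
side bottle [([0.26, 0.248, 0.019], 0.86), ([0.639, 0.257, 0.023], 0.56)]
side riser [([0.602, 0.23, -0.002], 0.7)]
side rotator [([0.541, -0.18, -0.004], 0.67), ([0.441, 0.362, -0.001], 0.6), ([0.652, -0.347, 0.003], 0.33)]
drum it knows: beaker, bottle, cradle, dishes, flask, jar, peg, reagent, riser, rotator
side drum []
side cradle [([0.599, -0.19, 0.111], 0.93)]
side peg0 [([0.478, -0.342, 0.133], 0.67), ([0.555, -0.349, 0.148], 0.66), ([0.601, -0.193, 0.115], 0.2)]
side peg1 [([0.478, -0.342, 0.133], 0.67), ([0.555, -0.349, 0.148], 0.66), ([0.601, -0.193, 0.115], 0.2)]
side peg2 [([0.478, -0.342, 0.133], 0.67), ([0.555, -0.349, 0.148], 0.66), ([0.601, -0.193, 0.115], 0.2)]
side peg3 [([0.478, -0.342, 0.133], 0.67), ([0.555, -0.349, 0.148], 0.66), ([0.601, -0.193, 0.115], 0.2)]
side dishes [([0.5, 0.108, 0.001], 0.76)]
side beaker [([0.437, 0.362, -0.003], 0.79)]
side flask [([0.702, -0.187, 0.001], 0.72)]
side reagent [([0.398, -0.213, 0.002], 0.72)]
side jar [([0.656, -0.343, 0.001], 0.62)]
top bottle [([0.645, 0.253, 0.019], 0.77), ([0.258, 0.251, 0.021], 0.63)]
top rise
[... 1035 characters left out ...]
42549622e+00,  5.27482434e-01,  1.43272130e+00, -7.52255221e-06,
        1.18140345e+00, -1.78466657e-01]), 'joint_velocities': array([ 7.87322310e-04,  5.24070987e-04, -4.19996745e-04,  1.30542461e-04,
       -2.60651223e-05, -5.84220349e-04]), 'joint_torque': array([-4.25463440e-05, -4.40008199e+01, -1.76983631e+01,  6.33377535e-02,
        5.04258752e-02, -1.20673783e-05]), 'position': array([ 0.19887777, -0.5924767 ,  0.20655241]), 'tool_rot': array([ 9.86925246e-01,  1.61178656e-01, -3.35879665e-06, -7.31859264e-06]), 'ft_force': array([-0.09035512, -0.20722286,  1.04389478]), 'moment': array([ 0.00332659, -0.02076789,  0.01229017]), 'grip_force': 0.0, 'grip_width': 0.08723758789350063}
```

View pics/side0.png

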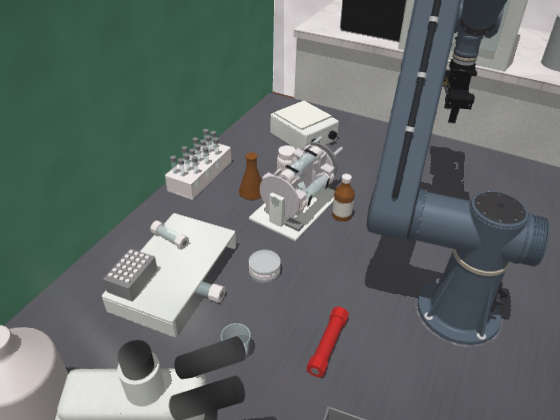

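View pics/top0.png

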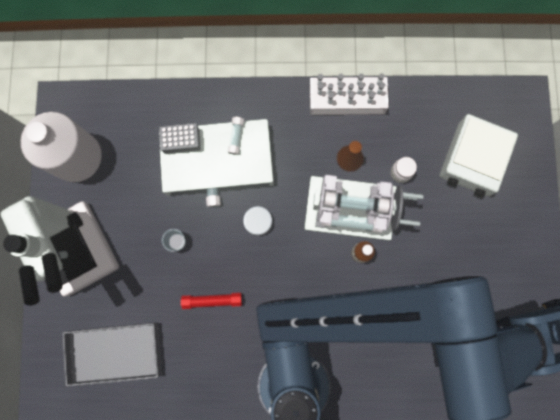

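In the side view the real bottle's white cap shows at about (212,292) under the riser. In the top view it is at (213,200). The red look-alike is at side (328,340) and top (211,300), and I'll leave it alone. The rotator's empty cradle faces +x, so the drum is at about +80°. I'll confirm in a crop and refine the positions.

```bash
cat > h.py <<'E'
from rig import robot
import numpy as np, cv2
def look(cams, things, n=1, f="tip_of", pmin=.5):
    out={}
    for _ in range(n):
        for cam in cams:
            c=robot.camera(cam)
            for t in things:
                for d in getattr(robot,f)(c,t):
                    if d["p"]>=pmin: out.setdefault(t,[]).append((cam,np.round(d["xyz"],4)))
    return out
def proj(c,P):
    P=np.atleast_2d(np.asarray(P,float)); T=c["world_to_cam"]
    r,_=cv2.Rodrigues(T[:3,:3]); return cv2.projectPoints(P,r,T[:3,3],c["mtx"],np.array(c["distortion"]))[0][:,0]
E
python3 - <<'E'
from h import *
o=look(["top","side"],["peg0","cradle","rotator","bottle","riser"],3)
for t,v in o.items():
    print(t); 
    for c,x in v: print("  ",c,x)
c=robot.camera("top");s=robot.camera("side")
a=cv2.resize(c["img"][100:250,130:330],None,fx=4,fy=4,interpolation=cv2.INTER_CUBIC)[:300+0]
A=cv2.resize(c["img"][110:250,140:440],(800,373),interpolation=cv2.INTER_CUBIC)
B=cv2.resize(s["img"][200:320,100:300],(360,216),interpolation=cv2.INTER_CUBIC)
C=cv2.resize(s["img"][130:250,230:430],(360,216),interpolation=cv2.INTER_CUBIC)
im=np.zeros((590,800,3),np.uint8);im[:373]=A;im[374:590,:360]=B;im[374:590,400:760]=C
cv2.imwrite("pics/crop1.png",im[:,:,::-1]); print(robot.get_obs()["time"])
E
```

```text
peg0
   top [ 0.4896 -0.3369  0.06  ]
   top [ 0.5689 -0.3529  0.0716]
   top [ 0.4808 -0.3385  0.137 ]
   top [ 0.5542 -0.3506  0.1507]
   side [ 0.5586 -0.3542  0.1482]
   side [ 0.4786 -0.341   0.1389]
   top [ 0.553  -0.3485  0.1484]
   top [ 0.4776 -0.3413  0.1409]
   top [ 0.4925 -0.3402  0.0578]
   top [ 0.5711 -0.3553  0.0743]
   side [ 0.4768 -0.3421  0.1364]
   side [ 0.5551 -0.3523  0.1495]
   top [ 0.5717 -0.3537  0.072 ]
   top [ 0.4932 -0.3404  0.0584]
   top [ 0.5552 -0.349   0.1511]
   top [ 0.4776 -0.3375  0.1383]
   side [ 0.4771 -0.3436  0.1378]
   side [ 0.5567 -0.3486  0.1464]
cradle
   top [ 0.6006 -0.194   0.1114]
   side [ 0.6012 -0.1886  0.1141]
   top [ 0.5991 -0.1945  0.1105]
   side [ 0.4009 -0.2125  0.0021]
   side [0.5002 0.1074 0.002 ]
   side [ 0.6011 -0.1901  0.1134]
   top [ 0.6013 -0.1905  0.1115]
   side [ 0.6033 -0.1892  0.114 ]
rotator
   top [ 0.5467 -0.185  -0.0007]
   side [ 0.5433 -0.1848 -0.005 ]
   top [ 0.5464 -0.1858 -0.002 ]
   top [ 0.4909 -0.3401  0.0588]
   top [0.5039 0.1087 0.0016]
   side [ 0.5417 -0.1819 -0.0038]
   top [ 0.5484 -0.185  -0.0026]
   side [ 0.5412 -0.1819 -0.0028]
   side [ 0.5993  0.2324 -0.0029]
bottle
   top [0.6428 0.2524 0.0195]
   top [0.2605 0.2498 0.0192]
   side [0.6397 0.2608 0.0224]
   side [0.2585 0.2512 0.0207]
   side [ 0.4024 -0.2117  0.0041]
   top [0.6417 0.2514 0.0171]
   top [0.2589 0.2529 0.0207]
   side [0.6403 0.2602 0.0235]
   side [0.2606 0.2516 0.0181]
   top [0.2592 0.2525 0.0197]
   top [0.6434 0.2528 0.0189]
   side [0.64  0.255 0.021]
   side [0.2621 0.2488 0.0207]
riser
   top [0.6094 0.23   0.0014]
   side [ 0.6017  0.2298 -0.0019]
   top [ 0.6113  0.2307 -0.0007]
   side [ 0.6021  0.2296 -0.0037]
   top [ 0.6067  0.2307 -0.0024]
   side [ 0.6015  0.2315 -0.0018]
3.3
```

View pics/crop1.png

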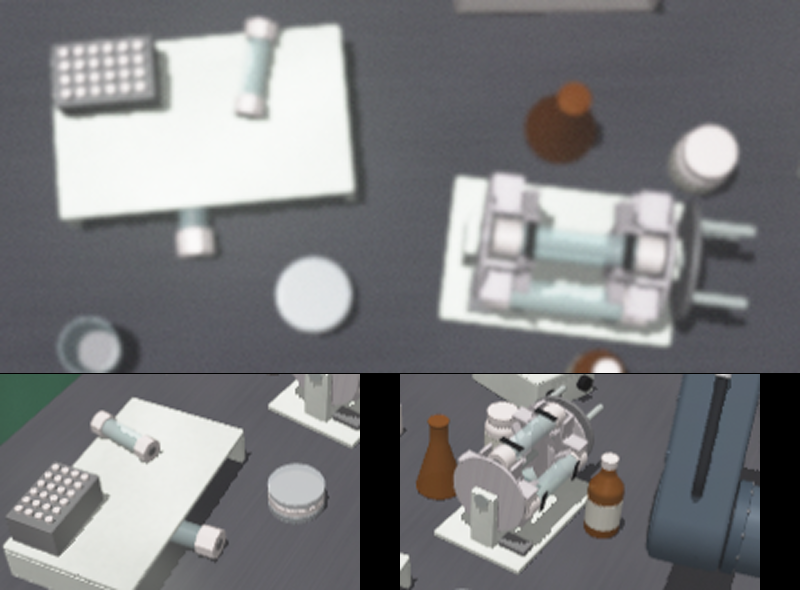

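Confirmed: the real bottle is the white-capped one protruding from the riser at crop (195,235). The tube on top of the riser and the red look-alike are not it. The rotator's hub is at (0.524,-0.346,0.105), yaw is about -8° and the drum is at about +80°. I'll grip the upper +x peg and swing it about 80° towards -x.

```bash
cat >> h.py <<'E'
from scipy.spatial.transform import Rotation as Ro
def Rdown(yy): # tool down, tool y axis at world yaw yy deg
    a=np.radians(yy); y=np.array([np.cos(a),np.sin(a),0]); z=np.array([0,0,-1.]); return np.stack([np.cross(y,z),y,z],1)
def rel(p0,R0,p,R):
    return np.round(np.r_[1000*R0.T@(np.array(p)-p0), Ro.from_matrix(R0.T@R).as_rotvec(degrees=True)],1)
def now():
    o=robot.get_obs(); return o["position"],Ro.from_quat(o["tool_rot"]).as_matrix()
E
python3 - <<'E'
from h import *
p,R=now(); R1=Rdown(-8)
print(rel(p,R,[.554,-.356,.24],R1)); 
E
```

```text
[ 411.9 -111.2  -33.5   -0.     0.   -63.4]
```

Emit:
{"api": "move_arm", "payload": {
  "series": "206 -56 -34 0 0 -32; 206 -56 -34 0 0 -32; 206 -56 -34 0 0 -32; 206 -56 -34 0 0 -32; 206 -56 -34 0 0 -32; 206 -56 -34 0 0 -32; 206 -56 -34 0 0 -32",
  "jaw": 0.55,
  "newtons": 5
}}

```text
time: 3.88
position: [0.3789, -0.4722, 0.2413]
tool_rot: [0.903, 0.429, 0.0, 0.001]
ft_force: [-1.0, -0.6, -0.4]
grip_width: 0.051
grip_force: 0.0
```

```bash
python3 - <<'E'
from h import *
p,R=now(); R1=Rdown(-8)
print(rel(p,R,[.554,-.356,.24],R1)); 
E
```

```text
[ 2.007e+02  6.230e+01  1.400e+00  1.000e-01  0.000e+00 -3.120e+01]
```

Emit:
{"api": "move_arm", "payload": {
  "series": "201 62 1 0 0 -31; 201 62 1 0 0 -31; 201 62 1 0 0 -31; 201 62 1 0 0 -31; 201 62 1 0 0 -31; 201 62 1 0 0 -31; 201 62 1 0 0 -31; 201 62 1 0 0 -31"
}}

```text
time: 4.55
position: [0.5506, -0.3593, 0.2389]
tool_rot: [0.758, 0.653, -0.001, -0.0]
ft_force: [0.2, -0.1, 0.5]
grip_width: 0.0481
grip_force: 0.0
```

```bash
python3 - <<'E'
from h import *
p,R=now(); R1=Rdown(-8)
print(rel(p,R,[.5545,-.356,.156],R1)); 
c=robot.camera("wrist"); cv2.imwrite("pics/w1.png",c["img"][:,:,::-1])
for t in ["peg0","cradle","rotator"]: print(t,[(np.round(d["xyz"],4),d["p"]) for d in robot.tip_of(c,t)])
print(np.round(proj(c,[.555,-.350,.15]),0))
E
```

```text
[ 3.9  3.5 82.9 -0.1  0.  -0.5]
peg0 [(array([ 0.4902, -0.343 ,  0.0627]), 0.9), (array([ 0.5563, -0.3465,  0.1479]), 0.88), (array([ 0.5625, -0.3528,  0.0712]), 0.62), (array([ 0.4779, -0.3366,  0.1404]), 0.55)]
cradle [(array([ 5.442e-01, -1.762e-01,  4.000e-04]), 0.57)]
rotator [(array([ 0.5487, -0.1784,  0.    ]), 0.8)]
[[283. 198.]]
```

View pics/w1.png

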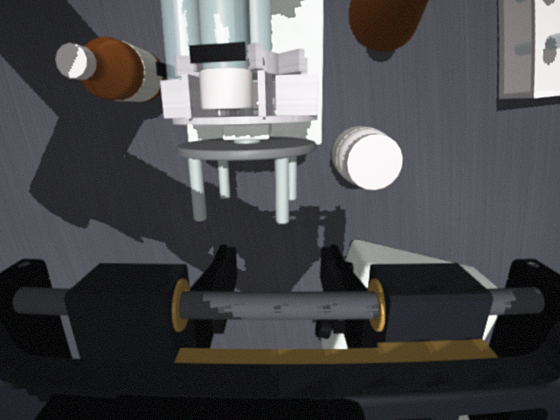

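The wrist view shows the target peg's end at (282,215), centred between the fingers at x of about 225 and 335. I'll descend over it and close lightly.

Emit:
{"api": "move_arm", "payload": {
  "series": "4 4 25 0 0 0; 4 4 50 0 0 0; 4 4 65 0 0 0; 4 4 75 0 0 0; 4 4 83 0 0 0; 4 4 83 0 0 0"
}}

```text
time: 5.25
position: [0.5553, -0.3548, 0.1551]
tool_rot: [0.758, 0.653, -0.0, -0.001]
ft_force: [0.6, -1.5, -0.2]
grip_width: 0.0475
grip_force: 0.0
```

Emit:
{"api": "move_arm", "payload": {
  "series": "0 0 0 0 0 0; 0 0 0 0 0 0; 0 0 0 0 0 0; 0 0 0 0 0 0; 0 0 0 0 0 0; 0 0 0 0 0 0",
  "jaw": 0,
  "newtons": 8
}}

```text
time: 5.75
position: [0.5567, -0.3548, 0.1571]
tool_rot: [0.757, 0.653, 0.0, 0.0]
ft_force: [-0.0, 0.8, 0.1]
grip_width: 0.0158
grip_force: 0.0
```

Emit:
{"api": "move_arm", "payload": {
  "series": "0 0 0 0 0 0; 0 0 0 0 0 0; 0 -4 -3 0 0 0; 0 -8 -5 0 0 0; 0 -12 -6 0 0 0; 0 -17 -8 0 0 0; 0 -21 -9 0 0 0; 0 -26 -10 0 0 0"
}}

```text
time: 6.42
position: [0.5303, -0.3509, 0.1668]
tool_rot: [0.757, 0.653, 0.0, 0.0]
ft_force: [-0.6, 0.1, 0.3]
grip_width: 0.0006
grip_force: 0.0
```

Emit:
{"api": "move_arm", "payload": {
  "series": "0 -5 0 0 0 0; 0 -10 0 0 0 0; 0 -15 1 0 0 0; 0 -20 2 0 0 0; 0 -25 4 0 0 0; 0 -30 6 0 0 0; 0 -35 9 0 0 0; 0 -35 9 0 0 0"
}}

```text
time: 7.08
position: [0.4946, -0.3449, 0.1566]
tool_rot: [0.757, 0.653, -0.0, -0.001]
ft_force: [-0.4, 0.6, 0.8]
grip_width: 0.0005
grip_force: 0.0
```

```bash
python3 - <<'E'
from h import *
o=robot.get_obs(); print(o["position"],o["grip_width"],o["grip_force"],o["ft_force"])
for t,v in look(["top","side"],["peg0","cradle"],2).items():
    for c,x in v: print(t,c,x)
E
```

```text
[ 0.49460757 -0.3449474   0.15663627] 0.0005265321773766182 0.0 [-0.43960417  0.60306922  0.84703417]
peg0 top [ 0.4949 -0.3416  0.0633]
peg0 top [ 0.569  -0.3507  0.0731]
peg0 top [ 0.5525 -0.3461  0.1534]
peg0 top [ 0.4782 -0.3371  0.1405]
peg0 side [ 0.5562 -0.3521  0.1477]
peg0 side [ 0.4773 -0.3391  0.1366]
peg0 top [ 0.4924 -0.3377  0.0595]
peg0 top [ 0.5552 -0.3479  0.1467]
peg0 top [ 0.5715 -0.3536  0.0735]
peg0 top [ 0.4785 -0.3401  0.1409]
peg0 side [ 0.4751 -0.3389  0.1376]
peg0 side [ 0.5589 -0.3511  0.1475]
cradle top [ 0.6006 -0.1943  0.1069]
cradle side [ 0.5999 -0.1907  0.1133]
cradle top [ 0.5998 -0.1917  0.1121]
cradle side [ 0.5986 -0.1855  0.1154]
```

```bash
python3 - <<'E'
from h import *
p,R=now();c=robot.camera("wrist"); im=c["img"][:,:,::-1].copy()
for k,(P,col) in enumerate([(p+R@[0,0,.022],(0,0,255)),(p,(0,255,0)),([.555,-.350,.15],(255,0,0)),([.478,-.339,.139],(255,0,255))]):
    q=proj(c,P)[0]; print(q); cv2.circle(im,tuple(int(v) for v in q),4,col,-1)
cv2.imwrite("pics/w2.png",im)
E
```

```text
[279.29720031 237.9121932 ]
[279.42406472 251.70886664]
[370.97559781 240.09809064]
[250.98129286 234.44698045]
```

View pics/w2.png

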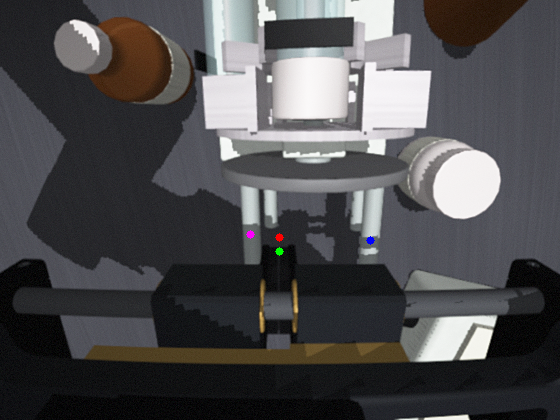

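```bash
python3 - <<'E'
from h import *
c=robot.camera("wrist"); s=robot.camera("side"); t=robot.camera("top");p,R=now()
g=lambda im:(255*(im/255.)**.5).astype(np.uint8)
A=cv2.resize(g(c["img"][150:350,180:450]),(800,592),interpolation=cv2.INTER_CUBIC)[:,:400+0] if 0 else cv2.resize(g(c["img"][170:350,210:410]),(440,396))
def crop(c,P,w,h):
    u,v=proj(c,P)[0].astype(int); print(u,v); return cv2.resize(g(c["img"][max(v-h,0):v+h,max(u-w,0):u+w]),(356,290))
im=np.zeros((590,800,3),np.uint8);im[:396,:440]=A
im[:290,442:798]=crop(s,p,50,41);im[296:586,442:798]=crop(t,p,50,41)
cv2.imwrite("pics/w3.png",im[:,:,::-1])
E
```

```text
333 143
414 215
```

View pics/w3.png

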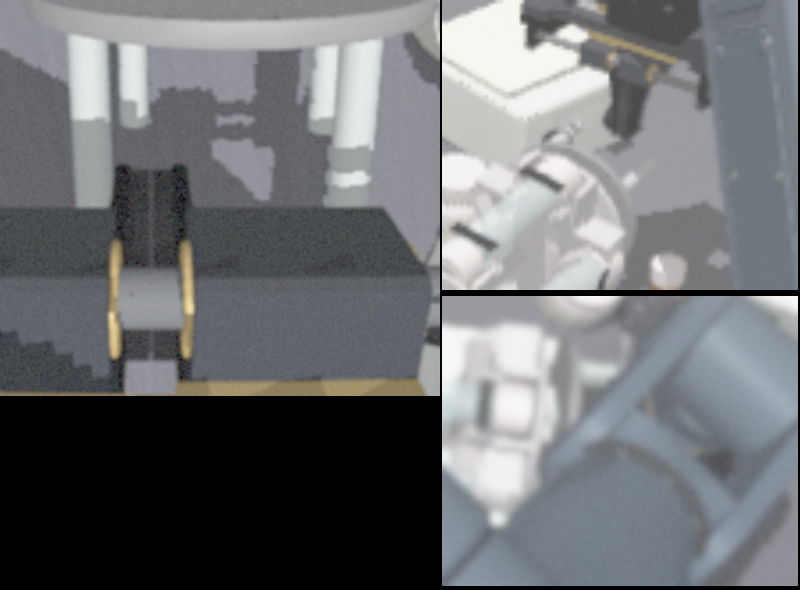

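```bash
python3 - <<'E'
from h import *
p,R=now()
for cam in ["side","wrist"]:
    c=robot.camera(cam)
    for t in range(-20,44,4):
        u,v=proj(c,p+[0,0,-t/1000])[0]; i=c["img"][int(round(v)),int(round(u))]; j=c["img"][int(round(v)),int(round(u))-3:int(round(u))+4].mean(1).astype(int)
        print(cam,t,round(u,1),round(v,1),i,j)
E
```

```text
side -20 334.0 137.5 [29 29 30] [25 32 33 29 24 22 26]
side -16 333.8 138.6 [29 28 29] [35 38 33 28 24 26 45]
side -12 333.7 139.7 [30 29 30] [80 75 41 29 30 51 77]
side -8 333.6 140.8 [39 39 41] [120 106  59  39  45  80  99]
side -4 333.5 141.9 [56 56 58] [105  76  56  56  58  56  67]
side 0 333.4 143.0 [56 56 59] [56 55 57 57 59 70 76]
side 4 333.3 144.1 [70 69 73] [70 56 59 70 76 98 98]
side 8 333.1 145.2 [ 98  97 102] [95 71 76 99 99 98 99]
side 12 333.0 146.2 [ 98  97 102] [ 99  99  99  99  98  98 100]
side 16 332.9 147.3 [ 97  97 101] [ 99  99  99  98  99  99 100]
side 20 332.8 148.4 [ 98  97 102] [102  99  99  99  99 100 100]
side 24 332.7 149.5 [ 97  97 103] [114 100  99  99 100 100  98]
side 28 332.6 150.5 [102 101 106] [121 126 105 103 118 158 190]
side 32 332.5 151.6 [119 118 120] [ 92  98 122 119 119 162 198]
side 36 332.3 152.6 [122 121 122] [ 91  93 109 121 137 184 188]
side 40 332.2 153.7 [111 110 111] [ 92  91  93 110 123 144 162]
wrist -20 279.6 267.1 [23 21 24] [20 32 27 22 18 15 26]
wrist -16 279.6 263.7 [23 19 19] [22 29 25 20 13 20 18]
wrist -12 279.6 260.5 [20 17 19] [21 29 24 18 12 13 15]
wrist -8 279.5 257.5 [17 16 16] [25 32 24 16  9 14 15]
wrist -4 279.5 254.5 [20 15 19] [14 26 24 18 15 16 15]
wrist 0 279.5 251.7 [24 26 25] [15 28 28 25 21 15  9]
wrist 4 279.5 249.0 [23 22 24] [18 19 32 23 14 11 13]
wrist 8 279.4 246.4 [40 40 45] [33 42 36 41 35 36 34]
wrist 12 279.4 243.8 [39 39 42] [40 46 44 40 39 42 43]
wrist 16 279.4 241.4 [45 43 47] [43 43 44 45 40 41 45]
wrist 20 279.4 239.0 [38 36 42] [44 40 40 38 39 41 41]
wrist 24 279.3 236.8 [37 36 40] [45 37 39 37 42 41 41]
wrist 28 279.3 234.6 [40 40 41] [42 42 41 40 38 46 41]
wrist 32 279.3 232.5 [43 43 46] [44 42 43 44 39 41 43]
wrist 36 279.3 230.4 [41 41 45] [40 44 38 42 46 40 43]
wrist 40 279.3 228.4 [37 35 39] [44 41 40 37 39 42 44]
```

```bash
python3 - <<'E'
from h import *
p,R=now()
w=robot.camera("wrist");s=robot.camera("side")
def ray(c,u):
    x=cv2.undistortPoints(np.array([[u]],float),c["mtx"],np.array(c["distortion"]))[0,0]
    T=c["world_to_cam"];Rc=T[:3,:3]; return -Rc.T@T[:3,3], Rc.T@np.r_[x,1]/np.linalg.norm(np.r_[x,1])
a,d=ray(w,[279.4,247]);b,e=ray(s,[333.6,141])
k=np.linalg.lstsq(np.stack([d,-e],1),b-a,rcond=None)[0]
print(a+k[0]*d,b+k[1]*e,p, "wcam in tool",R.T@(a-p), "view dir tool",R.T@d)
print(robot.get_obs()["q"])
print(s["img"][134:147,326:342].mean(2).astype(int))
print(w["img"][235:262,268:292:2].mean(2).astype(int))
E
```

```text
[ 0.49723006 -0.33787175  0.16795066] [ 0.49408566 -0.33951924  0.16888777] [ 0.49613705 -0.34568685  0.15753198] wcam in tool [ 0.0839779  -0.00077295 -0.1780603 ] view dir tool [-0.41328479  0.00383406  0.91059375]
[-7.93177553e-01  5.58294943e-01  1.53347755e+00  1.70987534e-05
  1.04985262e+00 -6.45722299e-01]
[[136 131  95  34  33  24  29  35  35  26  25  22  30  62  98  97]
 [135 126  54  32  32  26  31  32  31  24  22  23  36  71  98  98]
 [134 126  56  28  29  24  30  32  30  24  22  23  38  74  98  99]
 [134 128  88  32  25  25  30  31  28  24  22  23  41  81  98  98]
 [133 131 125  74  42  27  32  31  28  24  23  26  43  72  98  98]
 [132 131 130 121  78  34  38  31  29  25  25  46  78  99  98  98]
 [131 130 130 125 105  81  75  41  28  30  51  77  99  98  98 100]
 [130 130 130 128 126 120 106  60  40  46  79 100  98  99  99 100]
 [129 129 126 118 106  76  56  56  57  57  67  98  99  98  99  99]
 [120 118 110  75  56  56  57  57  59  70  76  99  99 100  99  99]
 [ 89  89  94  71  68  55  59  70  76  98  98  99 100 100  98  98]
 [104  98  98  99  95  71  76 100  99  99  99  
[... 441 characters left out ...]
39 40 44 44 40 40 45 38 40 44 36 29]
 [20 38 41 42 46 43 41 42 40 42 26 11]
 [10 41 37 34 38 41 41 38 37 39  9 12]
 [13 21 18 24 27 28 17 21 21 21 13  8]
 [ 2 11 11 12  9 26 18 10 16 13 13  8]
 [ 6 10 16 12 18 27 18 15 10 15  8  6]
 [ 8 16 17 15 18 27 15 17 15 12  0 14]
 [18 16 17  9 18 32 11 11 15 13 12  7]
 [10 13 19  8 12 25 17 17  5 13 12  7]
 [ 6 17 10 13 18 27 11 18 22 16 12  4]
 [ 8 23 16 10 17 29 10 12  7 15 10 13]
 [ 6 15 22 17 15 32 13 14 16 18  4 13]
 [10 10 16  8 18 30 16 15 19 12 16  6]
 [11 13 10 24 14 28 17 17 11 10 12  2]
 [10  9 13 16 14 23 15 13  7 14 11  7]
 [ 7 14 11 18 18 27 19 17 14 15 10  4]
 [ 5 15 17 17 16 26 12 19 12 11  7 10]
 [ 8 16 12 16 11 25 21 14  7 16  5  8]]
```

The fingers closed without catching the peg, because the fingertips sit about 30 mm higher than I assumed. I'll go back up, open, and take the peg deeper and a little further out.

Emit:
{"api": "move_arm", "payload": {
  "series": "0 0 -25 0 0 0; 0 0 -48 0 0 0; -4 30 -50 0 0 0; -9 60 -50 0 0 0; -9 60 -50 0 0 0; -9 60 -50 0 0 0; -9 60 -50 0 0 0; -9 60 -50 0 0 0",
  "jaw": 0.55
}}

```text
time: 8.75
position: [0.5529, -0.3627, 0.207]
tool_rot: [0.757, 0.653, -0.0, -0.001]
ft_force: [-0.2, -0.4, -0.3]
grip_width: 0.0439
grip_force: 0.0
```

```bash
python3 - <<'E'
from h import *
p,R=now(); print(p, robot.get_obs()["grip_width"],rel(p,R,[.5535,-.362,.125],Rdown(-8))); 
E
```

```text
[ 0.55294669 -0.36268929  0.20696256] 0.04385518578840067 [ 0.7  0.6 82.  -0.1 -0.1 -0.5]
```

Emit:
{"api": "move_arm", "payload": {
  "series": "1 1 20 0 0 0; 1 1 40 0 0 0; 1 1 50 0 0 0; 1 1 60 0 0 0; 1 1 70 0 0 0; 1 1 78 0 0 0; 1 1 82 0 0 0; 1 1 82 0 0 0"
}}

```text
time: 9.42
position: [0.5548, -0.3622, 0.1245]
tool_rot: [0.757, 0.653, -0.0, -0.001]
ft_force: [0.5, -0.2, -0.1]
grip_width: 0.0478
grip_force: 0.0
```

Emit:
{"api": "move_arm", "payload": {
  "series": "0 0 0 0 0 0; 0 0 0 0 0 0; 0 0 0 0 0 0; 0 0 0 0 0 0; 0 0 0 0 0 0; 0 0 0 0 0 0; 0 0 0 0 0 0; 0 0 0 0 0 0",
  "jaw": 0,
  "newtons": 8
}}

```text
time: 10.08
position: [0.5539, -0.3624, 0.1256]
tool_rot: [0.757, 0.653, -0.001, -0.001]
ft_force: [-4.7, -0.9, 3.2]
grip_width: 0.0117
grip_force: 8.0
```

Now the peg is gripped: width 11.7 mm, force 8 N. Swinging the arc.

Emit:
{"api": "move_arm", "payload": {
  "series": "0 -4 -3 0 0 0; 0 -8 -5 0 0 0; 0 -13 -7 0 0 0; 0 -18 -8 0 0 0; 0 -22 -9 0 0 0; 0 -27 -9 0 0 0; 0 -32 -10 0 0 0; 0 -36 -9 0 0 0"
}}

```text
time: 10.75
position: [0.5228, -0.3586, 0.138]
tool_rot: [0.757, 0.653, 0.002, 0.004]
ft_force: [4.8, 0.9, 9.9]
grip_width: 0.0117
grip_force: 8.0
```

Emit:
{"api": "move_arm", "payload": {
  "series": "0 -5 1 0 0 0; 0 -10 2 0 0 0; 0 -15 4 0 0 0; 0 -20 6 0 0 0; 0 -25 9 0 0 0; 0 -30 12 0 0 0; 0 -34 15 0 0 0; 0 -34 15 0 0 0"
}}

```text
time: 11.42
position: [0.4863, -0.3538, 0.1213]
tool_rot: [0.757, 0.653, -0.0, 0.002]
ft_force: [-0.4, -2.8, 4.1]
grip_width: 0.0115
grip_force: 8.0
```

```bash
python3 - <<'E'
from h import *
o=robot.get_obs(); print(o["position"],o["grip_width"],o["grip_force"],o["ft_force"])
for t,v in look(["top","side"],["peg0","cradle"],2).items():
    for c,x in v: print(t,c,x)
E
```

```text
[ 0.48630259 -0.35377013  0.1213351 ] 0.011506028383281013 8.016289919614792 [-0.4060284  -2.76563109  4.12040915]
peg0 top [ 0.4766 -0.3409  0.0721]
peg0 top [ 0.5591 -0.3541  0.0625]
peg0 top [ 0.4871 -0.3391  0.1479]
peg0 top [ 0.5682 -0.3557  0.1403]
peg0 side [ 0.5671 -0.3525  0.1385]
peg0 side [ 0.4799 -0.3413  0.0682]
peg0 side [ 0.4897 -0.342   0.1456]
peg0 side [0.6414 0.2584 0.0225]
peg0 top [ 0.4782 -0.3393  0.0701]
peg0 top [ 0.4882 -0.3394  0.1522]
peg0 top [ 0.5651 -0.3538  0.1434]
peg0 top [ 0.5555 -0.3487  0.0624]
peg0 side [ 0.5657 -0.3498  0.1392]
peg0 side [ 0.4864 -0.3419  0.1444]
peg0 side [ 0.4817 -0.3418  0.0694]
cradle top [ 0.5498 -0.1817  0.1614]
cradle side [ 0.5516 -0.1858  0.1632]
cradle top [ 0.5509 -0.1856  0.163 ]
cradle top [ 0.5609 -0.3506  0.0616]
cradle side [ 0.5472 -0.1843  0.1616]
```

The drum is about 4-5° short, so I'll nudge it 3 mm more.

Emit:
{"api": "move_arm", "payload": {
  "series": "0 -2 2 0 0 0; 0 -3 3 0 0 0; 0 -3 3 0 0 0; 0 -3 3 0 0 0"
}}

```text
time: 12.35
position: [0.4831, -0.3533, 0.118]
tool_rot: [0.757, 0.653, -0.001, 0.001]
ft_force: [-1.3, -2.6, 5.7]
grip_width: 0.0116
grip_force: 8.0
```

Emit:
{"api": "move_arm", "payload": {
  "series": "0 0 0 0 0 0; 0 0 0 0 0 0; 0 0 0 0 0 0; 0 0 0 0 0 0; 0 0 -5 0 0 0; 0 0 -40 0 0 0; 0 0 -80 0 0 0; 0 0 -110 0 0 0",
  "jaw": 0.4
}}

```text
time: 13.02
position: [0.4834, -0.3519, 0.2288]
tool_rot: [0.757, 0.653, 0.0, 0.0]
ft_force: [0.9, -0.0, 0.2]
grip_width: 0.0346
grip_force: 0.0
```

```bash
python3 - <<'E'
from h import *
o=robot.get_obs(); print(o["time"],o["position"],o["grip_width"],o["ft_force"])
r=look(["top","side"],["peg0","cradle","rotator"],4)
for k in ["cradle","rotator"]: 
    X=np.array([x for c,x in r[k]]); m=np.median(X,0); X=X[np.linalg.norm(X-m,axis=1)<.02]; print(k,X.mean(0),X.std(0),len(X))
X=np.array([x for c,x in r["peg0"]]);ref=np.array([.524,-.345,.105])
a=np.radians(-8);ph=[];G={}
for x in X:
    d=x-ref
    if np.linalg.norm(d)<.08: G.setdefault((d[0]>0,d[2]>0),[]).append(x)
M={k:np.mean(v,0) for k,v in G.items()}; 
for k in M: print(k,M[k],len(G[k]))
h=np.mean(list(M.values()),0);print("hub",h)
for k in M:
    d=M[k]-h; print(np.degrees(np.arctan2(d[0]*np.cos(a)+d[1]*np.sin(a),d[2])))
E
```

```text
13.0167 [ 0.48338587 -0.35190429  0.22876507] 0.034626616105808576 [ 0.90837763 -0.02985783  0.1840572 ]
cradle [ 0.5457875 -0.1841125  0.1625375] [0.00164122 0.00170693 0.0023302 ] 8
rotator [ 0.5466    -0.1828875 -0.00385  ] [0.00334739 0.00182581 0.00086891] 8
(np.True_, np.False_) [ 0.562025 -0.34905   0.064175] 4
(np.True_, np.True_) [ 0.56585714 -0.3516      0.14408571] 7
(np.False_, np.False_) [ 0.48187143 -0.3418      0.06641429] 7
(np.False_, np.True_) [ 0.484225  -0.3408375  0.1442375] 8
hub [ 0.52349464 -0.34582188  0.10472813]
136.41005509588834
47.3688562361129
-132.5234503378135
-45.05200652072557
```

The drum is within about 2° and released. Now over to the bottle, turning the tool about 102°.

```bash
python3 - <<'E'
from h import *
p,R=now(); print(rel(p,R,[.49,.245,.22],Rdown(94))) 
E
```

```text
[ 591.4  -80.9    6.6    0.    -0.  -102.4]
```

Emit:
{"api": "move_arm", "payload": {
  "series": "296 -40 -5 0 0 -51; 296 -40 -5 0 0 -51; 296 -40 -5 0 0 -51; 296 -40 -5 0 0 -51; 296 -40 -5 0 0 -51; 296 -40 -5 0 0 -51; 296 -40 -5 0 0 -51; 296 -40 -5 0 0 -51"
}}

```text
time: 15.28
position: [0.4854, -0.0472, 0.2317]
tool_rot: [0.398, 0.917, 0.001, -0.001]
ft_force: [-0.8, -0.5, -0.8]
grip_width: 0.0348
grip_force: 0.0
```

```bash
python3 - <<'E'
from h import *
p,R=now(); print(p,rel(p,R,[.49,.245,.22],Rdown(94))) 
E
```

```text
[ 0.48539973 -0.04722449  0.23169991] [ 2.103e+02  2.029e+02  1.270e+01  1.000e-01 -2.000e-01 -5.090e+01]
```

Emit:
{"api": "move_arm", "payload": {
  "series": "210 203 13 0 0 -51; 210 203 13 0 0 -51; 210 203 13 0 0 -51; 210 203 13 0 0 -51; 210 203 13 0 0 -51; 210 203 13 0 0 -51; 210 203 13 0 0 -51; 210 203 13 0 0 -51",
  "jaw": 0.8
}}

```text
time: 15.95
position: [0.4947, 0.2452, 0.2185]
tool_rot: [-0.036, 0.999, 0.002, 0.001]
ft_force: [0.6, -0.6, 0.8]
grip_width: 0.0689
grip_force: 0.0
```

```bash
python3 - <<'E'
from h import *
p,R=now(); print(p)
for k in range(2):
  c=robot.camera("wrist")
  for f in ["tip_of","search_frame"]:
    for t in ["bottle","riser"]: print(f,t,[(np.round(d["xyz"],4),round(d["p"],2)) for d in getattr(robot,f)(c,t)])
cv2.imwrite("pics/w4.png",c["img"][:,:,::-1])
E
```

```text
[0.49465039 0.24521553 0.2184876 ]
tip_of bottle [(array([0.6429, 0.2561, 0.0184]), 0.9)]
tip_of riser []
search_frame bottle [(array([0.5701, 0.2482, 0.0319]), 0.83), (array([0.6733, 0.2567, 0.0596]), 0.61), (array([ 0.5393, -0.0617,  0.0126]), 0.25)]
search_frame riser [(array([0.6727, 0.2567, 0.062 ]), 0.83)]
tip_of bottle [(array([0.6419, 0.2551, 0.0178]), 0.79)]
tip_of riser []
search_frame bottle [(array([0.5706, 0.2521, 0.0339]), 0.63)]
search_frame riser [(array([0.6738, 0.2447, 0.0575]), 0.82)]
```

View pics/w4.png

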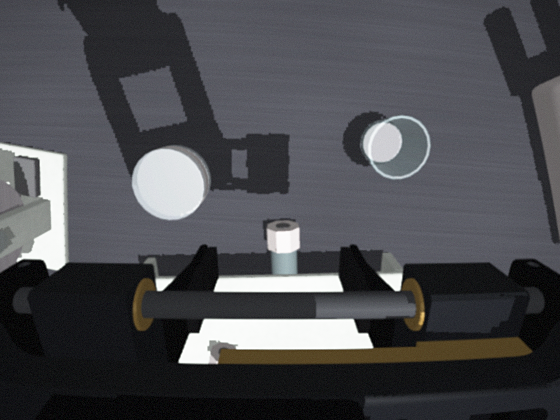

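Wrist view: the cap shows at (283,237) with the glass behind it at (284,262) before the riser's edge, the dishes at (172,182) and the beaker at (400,147). I'll measure the axis from the edges.

```bash
cat >> h.py <<'E'
def plane(c,u,z):
    x=cv2.undistortPoints(np.array([[u]],float),c["mtx"],np.array(c["distortion"]))[0,0]
    T=c["world_to_cam"];Rc=T[:3,:3]; o=-Rc.T@T[:3,3]; d=Rc.T@np.r_[x,1]; return o+d*(z-o[2])/d[2]
E
python3 - <<'E'
from h import *
p,R=now();c=robot.camera("wrist");g=c["img"].mean(2);g=cv2.GaussianBlur(g,(3,3),0)
for r in range(218,274,3):
    row=g[r,255:315]; d=np.diff(row); a=255+np.argmax(d[:30])+.5; b=255+30+np.argmin(d[30:])+.5
    print(r,a,b,d[:30].max().round(),d[30:].min().round(),np.round(plane(c,[(a+b)/2,r],.028),4),round((plane(c,[b,r],.028)-plane(c,[a,r],.028))[1],4))
E
```

```text
218 272.5 289.5 7.0 -1.0 [0.5392 0.2448 0.028 ] 0.021
221 272.5 290.5 13.0 -8.0 [0.5431 0.2457 0.028 ] 0.0223
224 266.5 297.5 23.0 -10.0 [0.5471 0.2465 0.028 ] 0.0385
227 265.5 298.5 30.0 -34.0 [0.551  0.2468 0.028 ] 0.0411
230 265.5 298.5 57.0 -60.0 [0.555 0.247 0.028] 0.0413
233 266.5 298.5 56.0 -57.0 [0.559  0.2479 0.028 ] 0.0401
236 266.5 298.5 58.0 -57.0 [0.5631 0.2482 0.028 ] 0.0403
239 266.5 298.5 54.0 -57.0 [0.5672 0.2484 0.028 ] 0.0404
242 266.5 298.5 42.0 -56.0 [0.5713 0.2487 0.028 ] 0.0405
245 267.5 299.5 46.0 -51.0 [0.5754 0.2502 0.028 ] 0.0407
248 267.5 298.5 43.0 -37.0 [0.5796 0.2499 0.028 ] 0.0395
251 270.5 295.5 32.0 -34.0 [0.5838 0.2501 0.028 ] 0.032
254 270.5 296.5 23.0 -37.0 [0.588  0.2511 0.028 ] 0.0334
257 270.5 296.5 23.0 -35.0 [0.5922 0.2513 0.028 ] 0.0335
260 270.5 296.5 23.0 -35.0 [0.5965 0.2516 0.028 ] 0.0336
263 271.5 296.5 23.0 -37.0 [0.6008 0.2525 0.028 ] 0.0324
266 271.5 296.5 23.0 -36.0 [0.6051 0.2528 0.028 ] 0.0325
269 271.5 296.5 26.0 -35.0 [0.6095 0.2531 0.028 ] 0.0326
272 271.5 296.5 24.0 -30.0 [0.6139 0.2534 0.028 ] 0.0328
```

```bash
python3 - <<'E'
from h import *
p,R=now(); print(rel(p,R,[.565,.2483,.10],Rdown(96.3))) 
E
```

```text
[-70.7   6.2 118.7  -0.    0.   -2.9]
```

Emit:
{"api": "move_arm", "payload": {
  "series": "-71 6 30 0 0 -3; -71 6 60 0 0 -3; -71 6 90 0 0 -3; -71 6 119 0 0 -3; -71 6 119 0 0 -3; -71 6 119 0 0 -3; -71 6 119 0 0 -3"
}}

```text
time: 17.08
position: [0.566, 0.2493, 0.1011]
tool_rot: [-0.057, 0.998, 0.0, 0.001]
ft_force: [-0.1, 0.8, 0.8]
grip_width: 0.0698
grip_force: 0.0
```

```bash
python3 - <<'E'
from h import *
p,R=now(); print(p,rel(p,R,[.565,.2483,.005],Rdown(96.3)))
c=robot.camera("side"); im=c["img"]
for t in range(-30,40,5):
    P=[p+R@[-.0095,s*.045,t/1000] for s in (-1,1)]
    print(t,[(np.round(q,1),im[int(round(q[1])),int(round(q[0]))].mean().round()) for q in proj(c,P)])
E
```

```text
[0.5659834  0.24928342 0.10106092] [ 1.3 -0.9 96.1  0.   0.1  0.2]
-30 [(array([217.7, 248.9]), np.float64(50.0)), (array([201.1, 274. ]), np.float64(142.0))]
-25 [(array([217.8, 250.4]), np.float64(85.0)), (array([201.3, 275.5]), np.float64(158.0))]
-20 [(array([217.9, 251.8]), np.float64(100.0)), (array([201.5, 276.9]), np.float64(181.0))]
-15 [(array([218. , 253.2]), np.float64(88.0)), (array([201.6, 278.4]), np.float64(137.0))]
-10 [(array([218.1, 254.7]), np.float64(49.0)), (array([201.8, 279.8]), np.float64(124.0))]
-5 [(array([218.2, 256.1]), np.float64(38.0)), (array([201.9, 281.2]), np.float64(130.0))]
0 [(array([218.3, 257.5]), np.float64(34.0)), (array([202.1, 282.6]), np.float64(156.0))]
5 [(array([218.4, 258.9]), np.float64(35.0)), (array([202.3, 284. ]), np.float64(162.0))]
10 [(array([218.6, 260.3]), np.float64(50.0)), (array([202.4, 285.5]), np.float64(167.0))]
15 [(array([218.7, 261.7]), np.float64(57.0)), (array([202.6, 286.8]), np.float64(171.0))]
20 [(array([218.8, 263.1]), np.float64(58.0)), (array([202.8, 288.2]), np.float64(165.0))]
25 [(array([218.9, 264.5]), np.float64(58.0)), (array([202.9, 289.6]), np.float64(154.0))]
30 [(array([219. , 265.8]), np.float64(58.0)), (array([203.1, 291. ]), np.float64(147.0))]
35 [(array([219.1, 267.2]), np.float64(58.0)), (array([203.2, 292.3]), np.float64(139.0))]
```

Emit:
{"api": "move_arm", "payload": {
  "series": "1 -1 20 0 0 0; 1 -1 40 0 0 0; 1 -1 55 0 0 0; 1 -1 65 0 0 0; 1 -1 72 0 0 0; 1 -1 72 0 0 0; 1 -1 72 0 0 0"
}}

```text
time: 17.72
position: [0.5649, 0.2483, 0.0286]
tool_rot: [-0.057, 0.998, 0.0, 0.001]
ft_force: [0.6, -0.7, -0.2]
grip_width: 0.0692
grip_force: 0.0
```

Emit:
{"api": "move_arm", "payload": {
  "series": "0 0 4 0 0 0; 0 0 7 0 0 0; 0 0 10 0 0 0; 0 0 12 0 0 0; 0 0 12 0 0 0; 0 0 12 0 0 0"
}}

```text
time: 18.22
position: [0.564, 0.248, 0.0154]
tool_rot: [-0.057, 0.998, -0.0, -0.0]
ft_force: [0.1, -0.7, -0.5]
grip_width: 0.0698
grip_force: 0.0
```

Emit:
{"api": "move_arm", "payload": {
  "series": "0 0 3 0 0 0; 0 0 5 0 0 0; 0 0 8 0 0 0; 0 0 8 0 0 0; 0 0 8 0 0 0"
}}

```text
time: 18.63
position: [0.5639, 0.248, 0.0072]
tool_rot: [-0.057, 0.998, -0.0, -0.0]
ft_force: [0.4, 0.2, -0.1]
grip_width: 0.0698
grip_force: 0.0
```

Emit:
{"api": "move_arm", "payload": {
  "series": "0 0 0 0 0 0; 0 0 0 0 0 0; 0 0 0 0 0 0; 0 0 0 0 0 0; 0 0 0 0 0 0; 0 0 0 0 0 0; 0 0 0 0 0 0",
  "jaw": 0,
  "newtons": 20
}}

```text
time: 19.22
position: [0.5642, 0.248, 0.0076]
tool_rot: [-0.057, 0.998, -0.0, -0.0]
ft_force: [0.4, -0.7, 0.6]
grip_width: 0.0395
grip_force: 20.0
```

Emit:
{"api": "move_arm", "payload": {
  "series": "8 0 0 0 0 0; 20 0 0 0 0 0; 36 0 0 0 0 0; 52 0 0 0 0 0; 68 0 0 0 0 0; 84 0 0 0 0 0; 100 0 0 0 0 0; 114 0 0 0 0 0"
}}

```text
time: 19.88
position: [0.4494, 0.2349, 0.0077]
tool_rot: [-0.057, 0.998, 0.0, -0.0]
ft_force: [0.0, 0.2, -1.3]
grip_width: 0.04
grip_force: 19.9
```

Emit:
{"api": "move_arm", "payload": {
  "series": "10 0 0 0 0 0; 17 0 0 0 0 0; 20 0 0 0 0 0; 20 0 0 0 0 0; 20 0 0 0 0 0"
}}

```text
time: 20.3
position: [0.4301, 0.2326, 0.0076]
tool_rot: [-0.057, 0.998, -0.0, -0.001]
ft_force: [-2.8, 0.1, 4.0]
grip_width: 0.0396
grip_force: 19.9
```

Emit:
{"api": "move_arm", "payload": {
  "series": "0 0 0 0 0 0; 0 0 0 0 0 0; 0 0 0 0 0 0; 0 0 0 0 0 0; 0 0 -15 0 0 0; 0 0 -50 0 0 0; 0 0 -90 0 0 0; 0 0 -120 0 0 0",
  "jaw": 0.8
}}

```text
time: 20.97
position: [0.4317, 0.2329, 0.1296]
tool_rot: [-0.057, 0.998, 0.0, 0.001]
ft_force: [0.8, 0.4, -0.6]
grip_width: 0.0692
grip_force: 0.0
```

```bash
python3 - <<'E'
from h import *
p,R=now();print(p,robot.get_obs()["time"],robot.get_obs()["q"])
for cam in ["wrist","top","side"]:
    c=robot.camera(cam); print(cam,[(np.round(d["xyz"],4),round(d["p"],2)) for d in robot.tip_of(c,"bottle")])
    if cam=="top": cv2.imwrite("pics/t5.png",cv2.resize(c["img"][150:350,130:330],(600,600))[:,:,::-1])
E
```

```text
[0.43173698 0.23287347 0.12956091] 20.9667 [ 2.66422321e-01  4.67032267e-01  1.84296271e+00 -4.62419319e-05
  8.30119929e-01 -1.41854618e+00]
wrist [(array([0.5065, 0.2398, 0.019 ]), 0.74), (array([0.2552, 0.2464, 0.0167]), 0.73)]
top [(array([0.5081, 0.2376, 0.0182]), 0.64), (array([0.2601, 0.2502, 0.0194]), 0.6)]
side [(array([0.2593, 0.2498, 0.0199]), 0.95), (array([0.5031, 0.2423, 0.0245]), 0.63)]
```

View pics/t5.png

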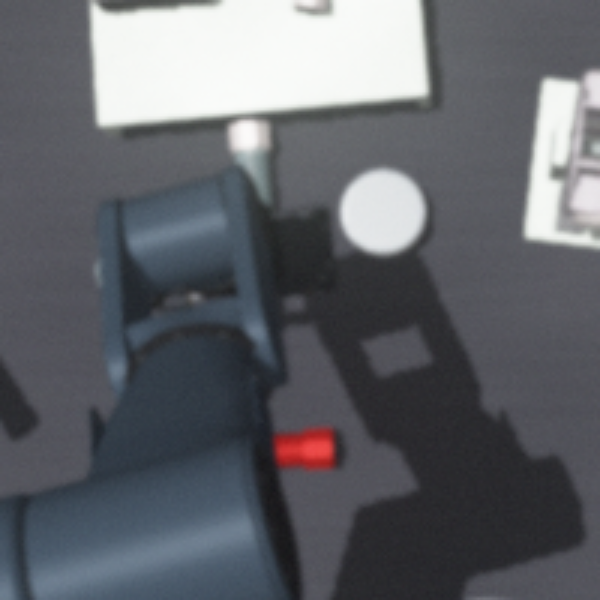

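Top crop: the bottle is fully out, with its rear cap at (250,135) just in front of the riser's edge and the dishes untouched at (385,210).

```bash
python3 - <<'E'
from h import *
c=robot.camera("top");g=c["img"].mean(2);o=-c["world_to_cam"][:3,:3].T@c["world_to_cam"][:3,3];print("cam",o)
# profile along predicted axis
ax=np.array([.9936,.1130,0]); c0=np.array([.5075,.2413,.0]);
for z in (.036,):
  pr=[]
  for s in np.arange(.03,.115,.003):
    q=proj(c,c0+ax*s+[0,0,z])[0]; pr.append((round(s,3),int(cv2.getRectSubPix(g.astype(np.float32),(1,1),tuple(map(float,q)))[0,0])))
  print(pr)
p,R=now(); print(rel(p,R,[.5075,.2413,.08],Rdown(96.5)))
E
```

```text
cam [0.29268335 0.01226228 1.63899826]
[(np.float64(0.03), 100), (np.float64(0.033), 119), (np.float64(0.036), 139), (np.float64(0.039), 153), (np.float64(0.042), 163), (np.float64(0.045), 170), (np.float64(0.048), 173), (np.float64(0.051), 179), (np.float64(0.054), 189), (np.float64(0.057), 202), (np.float64(0.06), 222), (np.float64(0.063), 238), (np.float64(0.066), 246), (np.float64(0.069), 248), (np.float64(0.072), 249), (np.float64(0.075), 249), (np.float64(0.078), 249), (np.float64(0.081), 249), (np.float64(0.084), 247), (np.float64(0.087), 237), (np.float64(0.09), 203), (np.float64(0.093), 143), (np.float64(0.096), 143), (np.float64(0.099), 205), (np.float64(0.102), 238), (np.float64(0.105), 247), (np.float64(0.108), 249), (np.float64(0.111), 249), (np.float64(0.114), 249)]
[-78.2   0.   46.   -0.   -0.2   0. ]
```

Emit:
{"api": "move_arm", "payload": {
  "series": "-20 0 10 0 0 0; -50 0 20 0 0 0; -78 0 46 0 0 0; -78 0 80 0 0 0; -78 0 105 0 0 0; -78 0 116 0 0 0; -78 0 121 0 0 0; -78 0 121 0 0 0"
}}

```text
time: 21.98
position: [0.5071, 0.2413, 0.0048]
tool_rot: [-0.057, 0.998, -0.0, -0.002]
ft_force: [0.5, 0.8, -0.4]
grip_width: 0.0695
grip_force: 0.0
```

Emit:
{"api": "move_arm", "payload": {
  "series": "0 0 2 0 0 0; 0 0 3 0 0 0; 0 0 4 0 0 0; 0 0 5 0 0 0; 0 0 5 0 0 0; 0 0 5 0 0 0"
}}

```text
time: 22.48
position: [0.5088, 0.2418, 0.0021]
tool_rot: [-0.057, 0.998, 0.0, 0.0]
ft_force: [0.2, 0.6, 0.1]
grip_width: 0.0696
grip_force: 0.0
```

Emit:
{"api": "move_arm", "payload": {
  "series": "0 0 1 0 0 0; 0 0 2 0 0 0; 0 0 3 0 0 0; 0 0 4 0 0 0; 0 0 4 0 0 0; 0 0 4 0 0 0"
}}

```text
time: 22.98
position: [0.5084, 0.2416, -0.0026]
tool_rot: [-0.057, 0.998, -0.0, -0.0]
ft_force: [-0.6, 0.4, 0.2]
grip_width: 0.0696
grip_force: 0.0
```

```bash
python3 - <<'E'
from h import *
p,R=now();print(p,robot.get_obs()["ft_force"])
c=robot.camera("side");g=c["img"].mean(2)
# finger edge search: print profile below outer finger at -y side (tool y +-)
for s in (-.042,):
  for t in range(-45,10,3):
    q=proj(c,p+R@[-.0,s,t/1000])[0];print(t,q.round(1),g[int(round(q[1])),int(round(q[0]))].round())
E
```

```text
[ 0.50840512  0.24163709 -0.00262336] [-0.64903346  0.39596171  0.17850819]
-45 [243.5 281.2] 44.0
-42 [243.5 282. ] 33.0
-39 [243.5 282.8] 35.0
-36 [243.6 283.6] 44.0
-33 [243.6 284.4] 44.0
-30 [243.6 285.1] 83.0
-27 [243.7 285.9] 104.0
-24 [243.7 286.7] 104.0
-21 [243.7 287.5] 104.0
-18 [243.7 288.3] 99.0
-15 [243.8 289. ] 89.0
-12 [243.8 289.8] 72.0
-9 [243.8 290.6] 51.0
-6 [243.9 291.3] 51.0
-3 [243.9 292.1] 48.0
0 [243.9 292.9] 48.0
3 [243.9 293.6] 72.0
6 [244.  294.4] 72.0
9 [244.  295.1] 88.0
```

Emit:
{"api": "move_arm", "payload": {
  "series": "0 0 1 0 0 0; 0 0 2 0 0 0; 0 0 2 0 0 0; 0 0 2 0 0 0"
}}

```text
time: 23.37
position: [0.5084, 0.2417, -0.0045]
tool_rot: [-0.057, 0.998, -0.0, -0.0]
ft_force: [0.5, -0.2, -0.2]
grip_width: 0.0698
grip_force: 0.0
```

Emit:
{"api": "move_arm", "payload": {
  "series": "0 0 0 0 0 0; 0 0 0 0 0 0; 0 0 0 0 0 0; 0 0 0 0 0 0; 0 0 0 0 0 0; 0 0 0 0 0 0; 0 0 0 0 0 0; 0 0 0 0 0 0",
  "jaw": 0,
  "newtons": 25
}}

```text
time: 24.03
position: [0.5086, 0.2416, -0.0044]
tool_rot: [-0.057, 0.998, -0.0, 0.0]
ft_force: [-0.6, -1.7, -0.1]
grip_width: 0.0333
grip_force: 25.0
```

Emit:
{"api": "move_arm", "payload": {
  "series": "0 0 -1 0 0 0; 0 0 -3 0 0 0; 0 0 -6 0 0 0; 0 0 -10 0 0 0; 0 0 -15 0 0 0; 0 0 -20 0 0 0; 0 0 -20 0 0 0"
}}

```text
time: 24.62
position: [0.5094, 0.2419, 0.0168]
tool_rot: [-0.057, 0.998, 0.0, 0.001]
ft_force: [-0.2, 0.3, -2.2]
grip_width: 0.0334
grip_force: 25.0
```

The bottle is held at its middle: width 33.3 mm, weight felt, axis 24.5 mm above the reported TCP. Lifting and carrying it over.

Emit:
{"api": "move_arm", "payload": {
  "series": "0 0 -15 0 0 0; 0 0 -40 0 0 0; 0 0 -75 0 0 0; 0 0 -115 0 0 0; 0 0 -155 0 0 0; 0 0 -190 0 0 0; 0 0 -212 0 0 0; 0 0 -220 0 0 0"
}}

```text
time: 25.28
position: [0.5106, 0.2423, 0.2401]
tool_rot: [-0.057, 0.998, 0.001, 0.004]
ft_force: [0.2, 0.5, -1.8]
grip_width: 0.0334
grip_force: 25.0
```

```bash
python3 - <<'E'
from h import *
p,R=now();print(p,robot.get_obs()["grip_width"])
p1=np.array([.5455,-.185,.235]); w=Ro.from_matrix(R.T@Rdown(-7.8)).as_rotvec(degrees=True)
print(rel(p,R,p1,Rdown(-7.8)))
print("third", rel(p,R,p+(p1-p)/2,R@Ro.from_rotvec(w/2,degrees=True).as_matrix()))
E
```

```text
[0.51058949 0.24231233 0.24014585] 0.0334199395653695
[ 1.420e+01 -4.285e+02  4.500e+00  5.000e-01  3.000e-01  1.044e+02]
third [ 7.100e+00 -2.143e+02  2.300e+00  2.000e-01  1.000e-01  5.220e+01]
```

Emit:
{"api": "move_arm", "payload": {
  "series": "0 -10 0 0 0 3; 1 -33 0 0 0 9; 2 -62 0 0 0 16; 3 -92 1 0 0 23; 4 -123 1 0 0 30; 5 -154 2 0 0 37; 6 -184 2 0 0 44; 7 -214 2 0 0 51"
}}

```text
time: 25.95
position: [0.5246, 0.027, 0.232]
tool_rot: [0.381, 0.925, -0.0, -0.002]
ft_force: [1.8, 0.3, -2.9]
grip_width: 0.033
grip_force: 24.9
```

```bash
python3 - <<'E'
from h import *
p,R=now();print(p,robot.get_obs()["grip_width"])
print(rel(p,R,[.5455,-.185,.235],Rdown(-7.8)))
E
```

```text
[0.52462915 0.02702576 0.23197   ] 0.03297645451606544
[-1.642e+02 -1.358e+02 -3.200e+00 -2.000e-01 -1.000e-01  5.300e+01]
```

Emit:
{"api": "move_arm", "payload": {
  "series": "-24 -19 0 0 0 7; -48 -39 -1 0 0 14; -72 -59 -1 0 0 21; -96 -79 -2 0 0 28; -118 -98 -2 0 0 35; -138 -114 -3 0 0 42; -153 -127 -3 0 0 48; -164 -136 -3 0 0 53"
}}

```text
time: 26.62
position: [0.5469, -0.1856, 0.2348]
tool_rot: [0.754, 0.657, -0.001, -0.001]
ft_force: [-0.0, 0.0, -2.5]
grip_width: 0.0333
grip_force: 25.0
```

Emit:
{"api": "move_arm", "payload": {
  "series": "0 0 0 0 0 0; 0 0 0 0 0 0; 0 0 0 0 0 0; 0 0 0 0 0 0"
}}

```text
time: 26.95
position: [0.5472, -0.1821, 0.2359]
tool_rot: [0.751, 0.661, -0.0, -0.001]
ft_force: [-0.4, 0.5, -2.2]
grip_width: 0.0332
grip_force: 25.0
```

```bash
python3 - <<'E'
from h import *
p,R=now();print(p,robot.get_obs()["grip_width"])
y=R[:,1];print("tool y yaw",np.degrees(np.arctan2(y[1],y[0])),R[:,2])
r=look(["wrist","top","side"],["cradle","rotator","bottle"],2)
for t,v in r.items():
    for c,x in v: print(t,c,x)
c=robot.camera("wrist");cv2.imwrite("pics/w6.png",c["img"][:,:,::-1])
print(rel(p,R,[.5455,-.185,.139],Rdown(-7.8)))
E
```

```text
[ 0.54721289 -0.18212464  0.23593364] 0.0332010795993031
tool y yaw -7.317882345129041 [-0.00151992  0.0013381  -0.99999795]
bottle wrist [ 0.5473 -0.1808  0.2597]
bottle top [0.2596 0.2503 0.018 ]
bottle top [ 0.5473 -0.186   0.2602]
bottle side [0.2584 0.2513 0.0203]
bottle side [ 0.5434 -0.1786  0.2621]
bottle wrist [ 0.5448 -0.1814  0.26  ]
bottle top [0.2597 0.2532 0.0172]
bottle top [ 0.5481 -0.186   0.2572]
bottle side [0.2578 0.2512 0.0193]
bottle side [ 0.5468 -0.1812  0.26  ]
cradle side [ 0.545  -0.1835  0.1645]
cradle side [ 0.5632 -0.3535  0.1425]
cradle side [ 0.5431 -0.1824  0.1626]
rotator side [ 0.5433 -0.181  -0.0044]
rotator side [ 0.54   -0.1832 -0.0068]
[-3.2 -1.2 96.9 -0.1 -0.1  0.5]
```

View pics/w6.png

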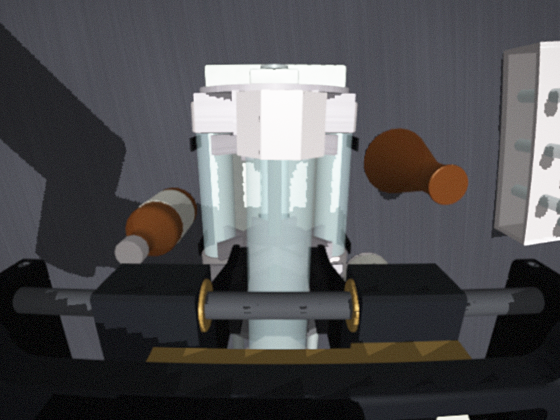

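Wrist view: the held bottle's far cap is at (281,122), the guards span 192 to 357 (centre about 275), and the stand's post centre is at (275,72). The tool looks a few mm too far in +x, so I'll measure it.

```bash
python3 - <<'E'
from h import *
p,R=now();c=robot.camera("wrist");g=cv2.GaussianBlur(c["img"],(3,3),0).astype(float).mean(2)
def edges(r,a,b):
    d=np.diff(g[r,a:b]); i=np.argsort(-abs(d))[:6]; return sorted((a+int(k)+.5,int(d[k])) for k in i)
for r in (100,106,112,118,124):
    print(r,"L",edges(r,180,236),"R",edges(r,326,372))
def mid(r,l,rr,z):
    A=plane(c,[l,r],z);B=plane(c,[rr,r],z);m=(A+B)/2; return (1000*R.T@(m-p)).round(1), round(1000*np.linalg.norm(A-B),1), m.round(4)
print(mid(105,192.5,356.5,.173)); print(mid(72,205,346,.115)); print(mid(75,205,346,.012))
print("post",edges(72,190,240),edges(72,320,370))
print("cap",edges(130,225,250),edges(130,315,340)); print(mid(130,236,326,.26+.008))
E
```

```text
100 L [(191.5, 18), (192.5, 53), (193.5, 59), (194.5, 22), (229.5, -25), (231.5, 28)] R [(326.5, 4), (352.5, -4), (353.5, -28), (354.5, -55), (355.5, -48), (356.5, -17)]
106 L [(189.5, 24), (190.5, 38), (191.5, 32), (192.5, 23), (193.5, 17), (194.5, 8)] R [(353.5, -9), (354.5, -22), (355.5, -35), (356.5, -43), (357.5, -32), (358.5, -9)]
112 L [(189.5, 15), (190.5, 33), (191.5, 38), (192.5, 27), (193.5, 19), (194.5, 12)] R [(326.5, 5), (353.5, -13), (354.5, -27), (355.5, -41), (356.5, -44), (357.5, -23)]
118 L [(189.5, 10), (190.5, 29), (191.5, 39), (192.5, 32), (193.5, 21), (194.5, 12)] R [(352.5, -7), (353.5, -22), (354.5, -34), (355.5, -40), (356.5, -34), (357.5, -14)]
124 L [(189.5, 6), (190.5, 23), (191.5, 38), (192.5, 35), (193.5, 23), (194.5, 14)] R [(352.5, -11), (353.5, -25), (354.5, -37), (355.5, -41), (356.5, -26), (357.5, -6)]
(array([88. , -3.5, 63.6]), np.float64(120.8), array([ 0.5558, -0.096 ,  0.173 ]))
(array([117.3,  -3.1, 121.6]), np.float64(125.5), array([ 0.56 , -0.067,  0.115]))
(array([125.3,  -3.9, 224.6]), np.float64(169.0), array([ 0.5602, -0.0589,  0.012 ]))
post [(201.5, -2), (202.5, 9), (203.5, 50), (204.5, 68), (205.5, 34), (206.5, 4)] [(343.5, -12), (344.5, -44), (345.5, -64), (346.5, -40), (347.5, -8), (348.5, 2)]
cap [(232.5, 0), (233.5, 1), (234.5, -1), (235.5, -5), (236.5, -7), (237.5, -4)] [(322.5, 0), (323.5, 3), (324.5, 5), (325.5, 4), (326.5, 1), (330.5, 1)]
(array([ 75.3,   0.5, -31.4]), np.float64(40.9), array([ 0.5581, -0.1091,  0.268 ]))
```

```bash
python3 - <<'E'
from h import *
p,R=now();c=robot.camera("wrist");g=c["img"].astype(float).mean(2)
for u in (225,330): print(u,list(zip(range(60,72),g[60:72,u].astype(int))))
print("cap col",list(zip(range(78,100),g[78:100,280].astype(int))))
for r in (65,66,67): 
    m=plane(c,[275,r],.012);print(r,m.round(4),(1000*R.T@(m-p)).round(1))
for r in (88,91,94):
    m=plane(c,[280,r],.28);print(r,(1000*R.T@(m-p)).round(1))
E
```

```text
225 [(60, np.int64(82)), (61, np.int64(82)), (62, np.int64(81)), (63, np.int64(75)), (64, np.int64(130)), (65, np.int64(240)), (66, np.int64(250)), (67, np.int64(250)), (68, np.int64(250)), (69, np.int64(250)), (70, np.int64(249)), (71, np.int64(248))]
330 [(60, np.int64(86)), (61, np.int64(79)), (62, np.int64(78)), (63, np.int64(79)), (64, np.int64(128)), (65, np.int64(235)), (66, np.int64(250)), (67, np.int64(251)), (68, np.int64(250)), (69, np.int64(250)), (70, np.int64(250)), (71, np.int64(250))]
cap col [(78, np.int64(251)), (79, np.int64(251)), (80, np.int64(250)), (81, np.int64(250)), (82, np.int64(248)), (83, np.int64(241)), (84, np.int64(238)), (85, np.int64(238)), (86, np.int64(239)), (87, np.int64(237)), (88, np.int64(238)), (89, np.int64(240)), (90, np.int64(248)), (91, np.int64(252)), (92, np.int64(252)), (93, np.int64(252)), (94, np.int64(252)), (95, np.int64(252)), (96, np.int64(252)), (97, np.int64(252)), (98, np.int64(252)), (99, np.int64(252))]
65 [ 0.561  -0.0483  0.012 ] [136.   -4.4 224.6]
66 [ 0.5609 -0.0494  0.012 ] [134.8  -4.5 224.6]
67 [ 0.5608 -0.0505  0.012 ] [133.7  -4.5 224.6]
88 [ 92.6  -0.  -43.4]
91 [ 91.5  -0.  -43.4]
94 [ 90.3   0.  -43.4]
```

Along the axle and in yaw the bottle is aligned. I'll shift it 3 mm in -y of the tool and lower it.

Emit:
{"api": "move_arm", "payload": {
  "series": "0 -2 10 0 0 0; 0 -3 25 0 0 0; 0 -3 40 0 0 0; 0 -3 52 0 0 0; 0 -3 62 0 0 0; 0 -3 69 0 0 0; 0 -3 75 0 0 0; 0 -3 75 0 0 0"
}}

```text
time: 28.97
position: [0.5443, -0.183, 0.1604]
tool_rot: [0.752, 0.66, -0.0, -0.001]
ft_force: [-0.6, -0.0, -2.2]
grip_width: 0.0334
grip_force: 25.0
```

Emit:
{"api": "move_arm", "payload": {
  "series": "0 0 3 0 0 0; 0 0 6 0 0 0; 0 0 9 0 0 0; 0 0 12 0 0 0; 0 0 14 0 0 0; 0 0 14 0 0 0; 0 0 14 0 0 0"
}}

```text
time: 29.55
position: [0.5448, -0.1833, 0.1475]
tool_rot: [0.752, 0.66, -0.0, -0.0]
ft_force: [0.5, 0.3, -2.1]
grip_width: 0.0333
grip_force: 25.0
```

Emit:
{"api": "move_arm", "payload": {
  "series": "0 0 1 0 0 0; 0 0 2 0 0 0; 0 0 3 0 0 0; 0 0 4 0 0 0; 0 0 5 0 0 0; 0 0 5 0 0 0; 0 0 5 0 0 0"
}}

```text
time: 30.13
position: [0.5448, -0.1833, 0.1425]
tool_rot: [0.752, 0.66, -0.0, -0.0]
ft_force: [-0.6, -0.5, -2.0]
grip_width: 0.0333
grip_force: 25.0
```

Emit:
{"api": "move_arm", "payload": {
  "series": "0 0 1 0 0 0; 0 0 2 0 0 0; 0 0 2 0 0 0; 0 0 2 0 0 0"
}}

```text
time: 30.47
position: [0.5448, -0.1832, 0.1405]
tool_rot: [0.752, 0.66, -0.0, -0.0]
ft_force: [0.0, 0.1, -1.8]
grip_width: 0.0333
grip_force: 25.0
```

Emit:
{"api": "move_arm", "payload": {
  "series": "0 0 1 0 0 0; 0 0 2 0 0 0; 0 0 2 0 0 0; 0 0 2 0 0 0"
}}

```text
time: 30.8
position: [0.5452, -0.1835, 0.1389]
tool_rot: [0.751, 0.66, 0.0, 0.001]
ft_force: [-0.0, 0.5, 0.1]
grip_width: 0.0334
grip_force: 24.9
```

Emit:
{"api": "move_arm", "payload": {
  "series": "0 0 1 0 0 0; 0 0 1 0 0 0; 0 0 1 0 0 0"
}}

```text
time: 31.05
position: [0.5454, -0.1836, 0.1387]
tool_rot: [0.751, 0.66, 0.0, 0.001]
ft_force: [-1.2, 0.3, 4.7]
grip_width: 0.0333
grip_force: 24.9
```

```bash
python3 - <<'E'
from h import *
o=robot.get_obs();print(o["position"],o["ft_force"],o["moment"])
r=look(["wrist","top","side"],["bottle","peg0"],3)
for t,v in r.items():
    for c,x in v:
        if x[0]>.4: print(t,c,x)
E
```

```text
[ 0.54539159 -0.18357332  0.13865474] [-1.15686138  0.33687671  4.74158057] [0.09885114 0.06907677 0.25062726]
bottle wrist [ 0.5449 -0.182   0.1625]
bottle side [ 0.5444 -0.1814  0.1635]
bottle wrist [ 0.5456 -0.1784  0.1626]
bottle side [ 0.5436 -0.1813  0.1632]
bottle side [0.4998 0.1073 0.0007]
bottle wrist [ 0.5441 -0.1836  0.1606]
bottle top [ 0.566  -0.353   0.1446]
bottle side [ 0.5465 -0.1815  0.1633]
bottle side [ 7.036e-01 -1.883e-01  1.000e-04]
peg0 top [ 0.5632 -0.3492  0.0648]
peg0 top [ 0.4821 -0.3396  0.0685]
peg0 top [ 0.483  -0.3373  0.1482]
peg0 top [ 0.5652 -0.352   0.1449]
peg0 side [ 0.4821 -0.3412  0.0661]
peg0 side [ 0.4834 -0.3444  0.144 ]
peg0 top [ 0.4823 -0.3391  0.0678]
peg0 top [ 0.4844 -0.3374  0.1451]
peg0 top [ 0.5611 -0.3518  0.0626]
peg0 top [ 0.5636 -0.3531  0.1409]
peg0 side [ 0.4845 -0.3397  0.1415]
peg0 side [ 0.4814 -0.3438  0.0638]
peg0 top [ 0.4852 -0.3374  0.1455]
peg0 top [ 0.5621 -0.3511  0.0656]
peg0 top [ 0.4824 -0.339   0.0691]
peg0 side [ 0.4825 -0.3424  0.0646]
```

It's seated: bottle z is about 0.163 and the contact force has reversed to +4.7 N. Releasing and retreating upwards.

Emit:
{"api": "move_arm", "payload": {
  "series": "0 0 0 0 0 0; 0 0 0 0 0 0; 0 0 0 0 0 0; 0 0 0 0 0 0; 0 0 0 0 0 0; 0 0 0 0 0 0",
  "jaw": 0.6
}}

```text
time: 32.9
position: [0.5448, -0.1832, 0.1373]
tool_rot: [0.752, 0.66, -0.0, -0.0]
ft_force: [-0.0, 0.6, 0.1]
grip_width: 0.0517
grip_force: 0.0
```

Emit:
{"api": "move_arm", "payload": {
  "series": "0 0 -5 0 0 0; 0 0 -12 0 0 0; 0 0 -22 0 0 0; 0 0 -40 0 0 0; 0 0 -65 0 0 0; 0 0 -90 0 0 0; 0 0 -110 0 0 0; 0 0 -110 0 0 0"
}}

```text
time: 33.57
position: [0.5478, -0.1848, 0.2535]
tool_rot: [0.751, 0.66, 0.002, 0.005]
ft_force: [-0.1, -0.6, 1.4]
grip_width: 0.0521
grip_force: 0.0
```

```bash
python3 - <<'E'
from h import *
o=robot.get_obs();print(o["time"],o["position"],o["ft_force"])
r=look(["wrist","top","side"],["bottle","cradle","peg0"],3)
for t,v in r.items():
    for c,x in v:
        if x[0]>.4: print(t,c,x)
c=robot.camera("wrist");s=robot.camera("side")
im=np.zeros((420,800,3),np.uint8);im[:,:560]=c["img"];im[:240,560:800]=cv2.resize(s["img"][140:240,250:350],(240,240))
cv2.imwrite("pics/w7.png",im[:,:,::-1])
E
```

```text
33.5667 [ 0.54783325 -0.18480069  0.25350437] [-0.14241086 -0.61896988  1.38225305]
bottle wrist [ 0.5447 -0.1826  0.1615]
bottle top [ 0.5477 -0.1845  0.1638]
bottle side [ 0.5437 -0.1772  0.1658]
bottle wrist [ 0.5444 -0.1826  0.1621]
bottle side [ 0.5425 -0.1795  0.1654]
bottle wrist [ 0.5443 -0.1822  0.1604]
bottle top [ 0.5636 -0.3524  0.1451]
bottle side [ 0.5432 -0.1797  0.1661]
peg0 wrist [ 0.5594 -0.3512  0.1475]
peg0 wrist [ 0.4885 -0.3371  0.147 ]
peg0 top [ 0.5604 -0.3496  0.0652]
peg0 top [ 0.4809 -0.3412  0.0684]
peg0 top [ 0.4836 -0.3409  0.1483]
peg0 top [ 0.5617 -0.354   0.1467]
peg0 side [ 0.5619 -0.3525  0.1413]
peg0 side [ 0.4843 -0.3404  0.1437]
peg0 side [ 0.48   -0.3383  0.0668]
peg0 wrist [ 0.561  -0.352   0.1441]
peg0 wrist [ 0.4898 -0.3384  0.149 ]
peg0 top [ 0.4838 -0.3394  0.1469]
peg0 top [ 0.5659 -0.3526  0.1438]
peg0 top [ 0.4836 -0.3396  0.0702]
peg0 top [ 0.562  -0.3513  0.0629]
peg0 side [ 0.4846 -0.339   0.1429]
peg0 side [ 0.5617 -0.3543  0.1429]
peg0 wrist [ 0.4891 -0.3375  0.1504]
peg0 wrist [ 0.5596 -0.3498  0.1422]
peg0 top [ 0.5651 -0.3482  0.0607]
peg0 top [ 0.4861 -0.3373  0.1459]
peg0 top [ 0.5666 -0.3504  0.1443]
peg0 top [ 0.4837 -0.3401  0.0684]
peg0 side [ 0.5649 -0.3527  0.1434]
peg0 side [ 0.4822 -0.3421  0.0664]
peg0 side [ 0.4851 -0.3414  0.1443]
cradle side [ 0.5445 -0.1835  0.162 ]
cradle side [ 0.5436 -0.1823  0.1641]
cradle side [ 0.5436 -0.1791  0.1653]
cradle top [ 0.4422  0.3666 -0.0019]
cradle side [ 0.5452 -0.1848  0.165 ]
```

View pics/w7.png

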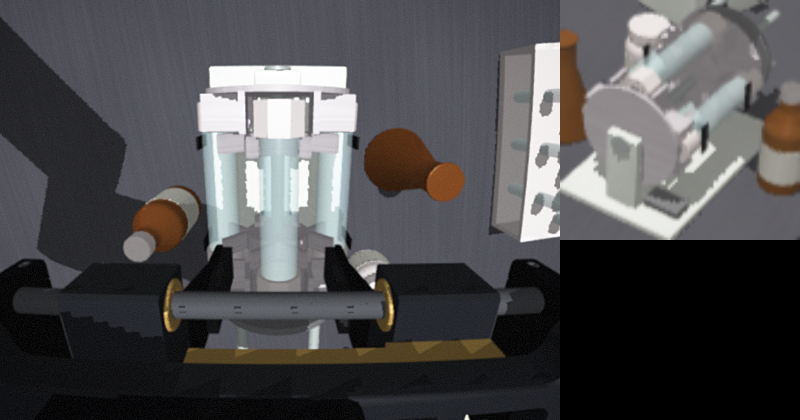

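The pictures show the bottle lying in the top cradle, its far cap at (278,115) between the guards and inside the end disc. The fingers are clear and the neighbouring glassware is standing. Handing in.

```bash
python3 -c "
from rig import robot
print(robot.hand_in())"
```

```text
the job is handed in; nothing more can be done
None
```

The drum is turned so the empty cradle is at the top (within about 2°), the bottle lies seated in both saddles with the arm clear and no other glassware seen to have moved, and the job was handed in at about 34 s, though no verdict was returned.

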